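Soak the label clips and open the push-and-turn label remover

ROBOT

A 6-joint arm with a two-finger parallel gripper is mounted at the origin on the work surface. World frame = base frame: x ahead of the robot, y to its left, z up, the work surface at z = 0. Lengths are in m, angles in rad, forces in N, time in s.
With the tool pointing down it reaches from about 0.275 to 1 m from the base axis. Payload 8.4 kg.
Tool frame: the origin (TCP) lies on the centre line of the jaws, within the pads' length; the fingertips stand 17 mm ahead of it and the grasp point (between the pads) lies 2 mm behind it (bot.tcp_to_tips is the z of the fingertips in the tool frame, in m); z points along the fingers, y is the line along which they close (so a half turn about z gives the same grasp; the last joint's range is limited). The gripper opens to 85 mm and grips with 20 to 120 N. Pads are 22 mm wide; open, the fingers measure 114 mm over their backs; the gripper's body (76 mm by 85 mm) begins 54 mm behind the grasp point. The pads swing forward as they close: fully open they stand 13 mm farther back than shut.
Start: joints at [-1.246, 0.353, 1.633, -0, 1.155, -0.002], TCP at [0.201, -0.592, 0.248] pointing down, gripper open.
Joint ranges: [-2.63, 2.63], [-0.92, 2.1], [0.06, 2.66], [-1.3, 4.44], [0, 2.69], [-3.02, 3.02]. Speed limits (rad/s): [2.22, 2.22, 2.79, 3.14, 3.14, 3.14].

INTERFACE

Orientations are given as a unit quaternion [x, y, z, w].
In Python, from workcell import bot, hand, kinematics, get_obs, vision, hand_in gives the robot as it stands. The module is installed in compiled form; this text tells all that it offers. Calls block until the motion is done:
- bot.reach(position, orientation): joint-space move of the TCP to a pose.
- bot.servo_line(position, ori=None, velocity=0.15): straight line of the TCP; ori=None keeps the orientation; velocity is the mean speed in m/s.
- bot.goto_joints(angles): joint-space move.
- hand.move_gripper(opening, strength=None): finger opening in m; strength is the grip in N (None keeps the last); returns when the fingers have stopped.
- bot.dwell(seconds).
- kinematics.solve_ik(position, orientation): joint angles nearest the present ones, or None.
- get_obs(): the state.
- vision.read_camera(name): name is "side" or "top"; returns a dict with "frame" (420x560x3 uint8, red, green, blue), "intrinsics" (3x3 intrinsics, pixels), "view" (4x4, takes a point from world to camera coordinates). Camera axes: x right, y down, z forward; pixel columns grow to the right and rows downward; lengths in m; the calibration is good to about 2 mm. A picture is of the moment at which its call begins. There is no depth.
A pose or a line that the arm cannot do raises bot.IKError and nothing moves.
- hand_in(): hands the job in; it is judged then, once.
The state is a dict: "time_s": time; "joint_pos": joint angles; "joint_vel": joint speeds; "joint_efforts": joint torques, N m; "position": TCP position; "orientation": TCP orientation; "wrist_force": force on the tool from outside, world axes, zero at the start; "ft_torque": the same for the moment, N m; "gripper_width": finger opening in m; "grip_force": force on a finger pad.
Only numpy, scipy, OpenCV 4.12 (cv2) and the standard library are available. Lean on these libraries where they do the work, as an engineer would, in place of code of your own. Each camera call takes 0.05 s, during which the arm holds its last target. There are 200 camera calls.

TASK

First drop both sticky dark steel label clips into the steel soaking cup. Then open the label-remover bottle: push its red safety cap down, turn it anticlockwise (seen from above) about a quarter turn while it is pushed down, and lift it off. Finish while still holding the cap upright in the gripper, about 5 cm clear straight above the bottle's neck, with the cup standing where it is and the other things on the bench left alone.

Things in the scene. Friction and masses are not known exactly. Their poses are not given: they have to be found in the camera images.
- bottle: White round bottle, 76 mm across, orange band, clamped in a dark steel stand (foot 104 x 104 x 12 mm); it cannot move or turn. Origin: centre of the foot's underside, on the table; z up its axis. Shoulder starts 84 mm up, narrows to a 30 mm neck at 104 mm; neck top (under the cap) 141 mm, a grey sprung plug in it reaches 153 mm. It stands left or right of the clips, the cup on the other side.
- cap: Red round push-and-turn cap, 48 mm across, 30 mm tall, about 30 g, a loose body locked on the neck by two inner lugs. Origin: centre of its underside, 125 mm above the table when locked; z up. Closed, its x axis (white stripe on top) points along the bottle's x within 5 degrees. Grip it across the diameter in its upper half; 20 mm free height below its skirt, above the shoulder.
- cap_top (a point): Centre of the cap's top, 30 mm above its origin (155 mm above the table when locked). Locked, it neither turns nor lifts until pushed down over 4 mm; it bottoms at 6 mm. Pushed down, it turns anticlockwise seen from above: from 60 to 120 degrees it is free to lift straight off; it stops at about 126 degrees. Clockwise is blocked.
- plug (a joint): Travel in m of the sprung plug under the cap: 0.001 with the cap locked, 0.007 with the cap fully down, 0 with the cap off. Its spring pushes the cap up with 4 N when locked and 1 N more per mm, 10 N fully down.
- cup: Open round stainless steel cup, 100 mm across the mouth, 80 mm tall, wall 3 mm, floor 5 mm thick, 0.45 kg, loose on the table. Origin: centre of its underside; z up.
- clip_a_mid (a point): Centre of label clip A: a dark steel U-channel lying open side up, 45 mm long (its x axis), 22 mm wide (y), 18 mm high, walls and floor 4 mm, with remains of a yellow label, about 30 g. The point lies at mid-length and mid-width, 9 mm above its underside. Grip it across its width, over both walls.
- clip_b_mid (a point): Centre of label clip B, the same as clip A.
- case: Bystander: black spectacle case, 60 x 160 x 38 mm (x, y, z), origin at the centre of its underside. Leave it alone.
- marker: Bystander: green marker pen 14 mm thick, 130 mm long along its x axis, lying on the table; origin on its underside at mid-length. Leave it alone.
- tape: Bystander: yellow ring of tape, 84 mm across, 24 mm high, origin at the centre of its underside. Leave it alone.
- jar: Bystander: small glass jar with blue lid, 48 mm across, 60 mm tall, origin at the centre of its underside. Leave it alone.
There are look-alikes about, which are no part of the job. There is more than one size of the cap; the one meant has the size given above.

How it is judged:
By the outcome, as a careful person would: the job done as asked, in the order asked, and still so for the second after the job is handed in, while the arm keeps its last pose, push and grip.
It also fails if it takes over 69 s, if anything falls off the work surface, if the arm or the gripper's body presses on something with over 40 N, if the wrist force passes 120 N, or if a joint passes its speed limit or range.

## Working session

There is one attempt and no reset: what is moved stays moved. The work goes in short steps, each a Python script; the robot and the scene stay as the last script left them, time stands still between calls to the robot, and variables do not carry over. Pictures are saved under pics/ and viewed, at most 10 in all, crops included, and the job is handed in when it is done.

```bash
mkdir -p pics
python3 - <<'E'
from workcell import *
import cv2,numpy as np
for n in("top","side"):
    c=vision.read_camera(n); cv2.imwrite(f"pics/{n}0.png",cv2.resize(c["frame"][:,:,::-1],None,fx=1.42,fy=1.42,interpolation=cv2.INTER_CUBIC))
    cv2.imwrite(f"{n}_raw.png",c["frame"][:,:,::-1]); np.savez(f"{n}.npz",K=c["intrinsics"],V=c["view"])
    print(n,c["intrinsics"].round(1).tolist(),c["view"].round(3).tolist())
print(get_obs(),bot.tcp_to_tips)
E
```

```text
top [[541.0, 0.0, 272.9], [0.0, 541.0, 214.3], [0.0, 0.0, 1.0]] [[-0.0, -1.0, -0.018, 0.002], [-0.989, 0.003, -0.148, 0.614], [0.148, 0.018, -0.989, 1.105], [0.0, 0.0, 0.0, 1.0]]
side [[382.0, 0.0, 281.8], [0.0, 382.0, 209.3], [0.0, 0.0, 1.0]] [[-0.877, -0.48, -0.019, 0.518], [-0.288, 0.558, -0.778, 0.282], [0.384, -0.677, -0.628, 0.611], [0.0, 0.0, 0.0, 1.0]]
{'time_s': 0.1, 'joint_pos': array([-1.24639871e+00,  3.53563005e-01,  1.63411053e+00,  2.87969053e-05,
        1.15519917e+00, -2.42392595e-03]), 'joint_vel': array([ 0.00106961,  0.00117443, -0.00229638,  0.00014625,  0.00023284,
        0.00040986]), 'joint_efforts': array([-6.92785088e-04, -6.06353831e+01, -3.42820394e+01, -1.09305913e-05,
        3.99096723e-03, -1.75850555e-06]), 'position': array([ 0.20050195, -0.59150727,  0.24762494]), 'orientation': array([ 9.86678889e-01,  1.62678702e-01, -8.95925145e-05, -6.33861194e-04]), 'wrist_force': array([0.34853947, 1.46780309, 0.68555512]), 'ft_torque': array([-0.07557659,  0.00731929,  0.03794919]), 'grip_force': 0.0, 'gripper_width': 0.08561272692456222} 0.017
```

View pics/top0.png

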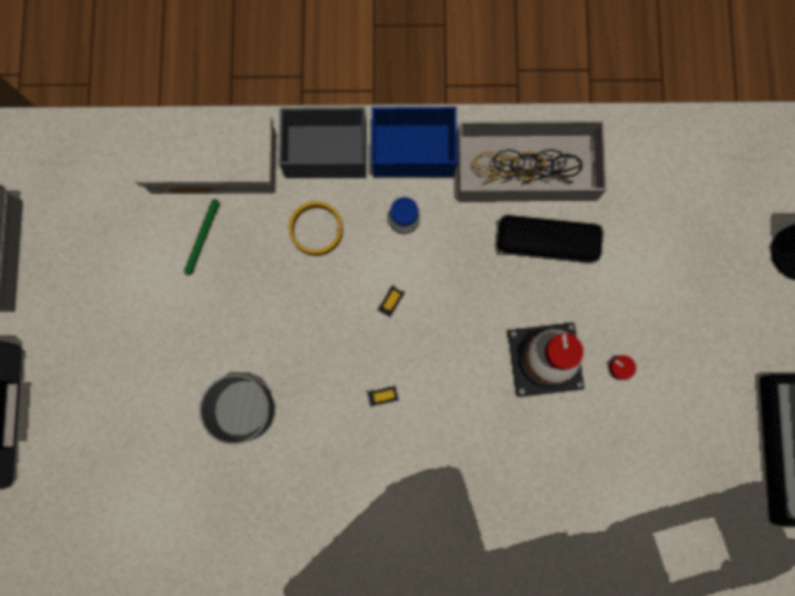

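View pics/side0.png

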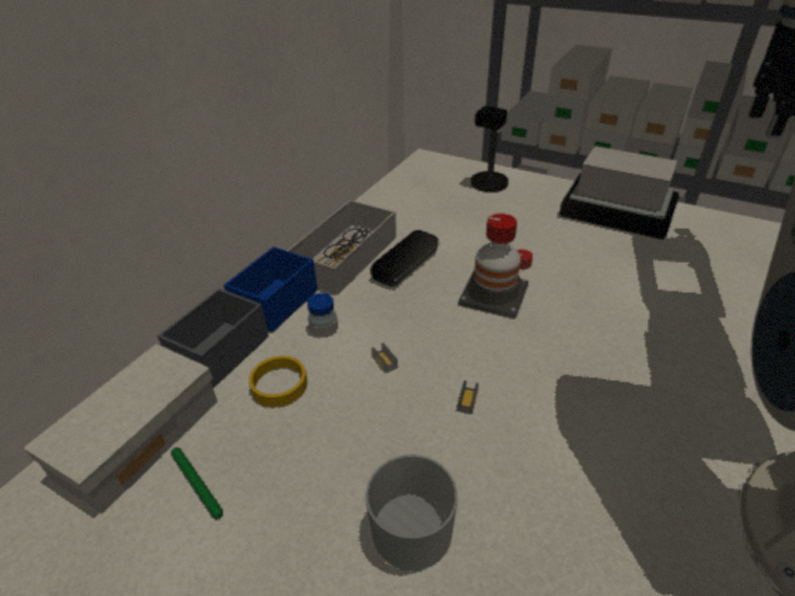

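Top view (1.42x):
- **Clips:** at (391,300) and (383,396), each with a yellow label.
- **Cup:** at (237,408).
- **Red caps:** there are two. One is on the bottle at (565,350), the other is smaller and loose on the table at (622,367). The bottle one fits, since it sits in the stand and is larger with a white stripe.

Next I'll measure by matching silhouettes and confirm in a crop.

```bash
cat > h.py <<'E'
import cv2,numpy as np
from scipy.optimize import least_squares
C={n:np.load(f"{n}.npz") for n in("top","side")}
def proj(n,P):
    q=np.atleast_2d(P)@C[n]["V"][:3,:3].T+C[n]["V"][:3,3]; q=q@C[n]["K"].T; return q[:,:2]/q[:,2:]
def cyl(r,z0,z1,r0=None):
    a=np.linspace(0,2*np.pi,48); r0=r0 or r
    return np.vstack([np.c_[k*np.cos(a),k*np.sin(a),0*a+z] for k,z in((r0,z0),(r,z1))])
def box(a,b,z0,z1): return np.array([[x,y,z] for x in(-a/2,a/2) for y in(-b/2,b/2) for z in(z0,z1)])
def mom(cnt,off=0):
    m=cv2.moments(cnt); return np.array([m["m10"]/m["m00"],m["m01"]/m["m00"]]),m["m00"]
def sil(n,P):
    h=cv2.convexHull(proj(n,P).astype(np.float32)); return mom(h)
def blob(mask,seed,r=12):
    N,l,s,c=cv2.connectedComponentsWithStats(mask.astype(np.uint8))
    i=min(range(1,N),key=lambda i:np.hypot(*(c[i]-seed))+(1e3 if s[i,4]<25 else 0))
    cn,_=cv2.findContours((l==i).astype(np.uint8),cv2.RETR_EXTERNAL,cv2.CHAIN_APPROX_NONE)
    return c[i],s[i,4],cv2.convexHull(max(cn,key=cv2.contourArea))
def fit(model,obs,x0,free_z=False):
    def f(p):
        P=model+np.array([p[0],p[1],p[2] if free_z else 0])
        return np.concatenate([sil(n,P)[0]-o for n,o in obs.items()])
    r=least_squares(f,list(x0)+([0] if free_z else []),x_scale=.01,diff_step=1e-3); return r.x,r.fun
E
python3 - <<'E'
from h import *
im={n:cv2.imread(f"{n}_raw.png") for n in C}
hsv={n:cv2.cvtColor(i,cv2.COLOR_BGR2HSV) for n,i in im.items()}
s=1/1.42
red={n:((h[...,0]<8)|(h[...,0]>172))&(h[...,1]>170)&(h[...,2]>70) for n,h in hsv.items()}
for seed in({"top":(565,350),"side":(501,228)},{"top":(622,367),"side":(524,259)}):
    b={n:blob(red[n],np.array(q)*s) for n,q in seed.items()}; o={n:v[0] for n,v in b.items()}
    for nm,m in(("cap locked",cyl(.024,.125,.155)),("cap on table",cyl(.018,0,.025))):
        x,r=fit(m,{k:o[k] for k in o},[.45,-.2]); print(nm,x.round(4),r.round(1),{n:(b[n][1],round(sil(n,m+np.r_[x,0])[1])) for n in b})
yel={n:(abs(h[...,0].astype(int)-23)<8)&(h[...,1]>120)&(h[...,2]>90) for n,h in hsv.items()}
for nm,seed in(("A?",{"top":(391,300),"side":(385,357)}),("B?",{"top":(383,396),"side":(468,397)})):
    b={n:blob(yel[n],np.array(q)*s) for n,q in seed.items()}
    o={n:v[0] for n,v in b.items()}
    x,r=fit(box(.03,.012,.004,.005),o,[.5,0],True); print(nm,"label xyz",x.round(4),r.round(1),{n:v[1] for n,v in b.items()})
    # dark outline in top picture
    d=(hsv["top"][...,2]<100)|yel["top"]; c,a,h=blob(d,np.array(seed["top"])*s); rc=cv2.minAreaRect(h)
    bx=cv2.boxPoints(rc)
    def ray(uv,z):
        K,V=C["top"]["K"],C["top"]["V"]; d=V[:3,:3].T@np.linalg.solve(K,[uv[0],uv[1],1]); o=-V[:3,:3].T@V[:3,3]; return o+d*(z-o[2])/d[2]
    w=np.array([ray(q,.018) for q in bx])[:,:2]; e=[w[1]-w[0],w[2]-w[1]]; e.sort(key=np.linalg.norm)
    x2,r2=fit(box(.045,.022,0,.018)@np.eye(3),{"top":c},[.5,0])
    print("  dark fit",x2.round(4),"sizes",[np.linalg.norm(v).round(4) for v in e],"yaw",np.degrees(np.arctan2(e[1][1],e[1][0])).round(1))
# dark foot
d=(hsv["top"][...,2]<75); c,a,h=blob(d,np.array((530,370))*s); rc=cv2.minAreaRect(h)
print("foot",[ray(q,.012).round(3)[:2].tolist() for q in cv2.boxPoints(rc)],ray(rc[0],.012).round(4),rc)
# cup
for q in((202,408),(274,408),(238,373),(238,443)): print("cup edge",ray(np.array(q)*s,.08).round(3))
crop=lambda n,x,y,w:cv2.resize(im[n][y:y+w*3//4,x:x+w],(400,300),interpolation=cv2.INTER_CUBIC)
cv2.imwrite("pics/crop.png",np.vstack([np.hstack([crop("top",350,215,112),crop("side",310,135,112)]),np.hstack([crop("top",230,195,112),crop("top",130,250,90)])]))
E
```

```text
cap locked [ 0.5329 -0.243 ] [ 1.8  0.5 -1.6  3.4] {'top': (np.int32(432), 579), 'side': (np.int32(143), 407)}
cap on table [ 0.5524 -0.3002] [15.4 -3.4 -5.6 32.7] {'top': (np.int32(432), 267), 'side': (np.int32(143), 189)}
cap locked [ 0.5045 -0.2976] [-10.6   4.3   1.7 -28. ] {'top': (np.int32(186), 604), 'side': (np.int32(42), 386)}
cap on table [ 0.5183 -0.3572] [ 1.2  1.3 -2.2  1.5] {'top': (np.int32(186), 279), 'side': (np.int32(42), 181)}
A? label xyz [ 6.243e-01 -5.500e-03  6.000e-04] [ 0.6  1.4 -1.5 -0.2] {'top': np.int32(89), 'side': np.int32(30)}
  dark fit [ 0.6248 -0.0028] sizes [np.float64(0.0226), np.float64(0.0442)] yaw -30.0
B? label xyz [ 0.4782  0.0073 -0.0008] [ 0.3  0.8 -0.8 -0.1] {'top': np.int32(96), 'side': np.int32(72)}
  dark fit [0.4791 0.0099] sizes [np.float64(0.0225), np.float64(0.043)] yaw -78.0
foot [[0.577, -0.181], [0.592, -0.283], [0.49, -0.293], [0.476, -0.193]] [ 0.5335 -0.2372  0.012 ] ((383.5100402832031, 253.0699920654297), (47.517574310302734, 47.37615203857422), 81.8698959350586)
cup edge [0.46  0.266 0.08 ]
cup edge [0.459 0.162 0.08 ]
cup edge [0.509 0.216 0.08 ]
cup edge [0.41  0.213 0.08 ]
```

View pics/crop.png

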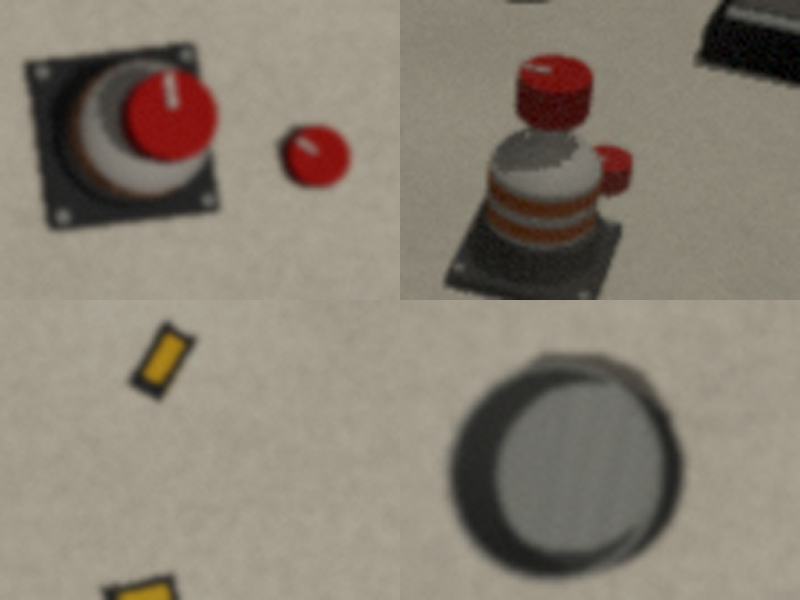

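Crop: the bottle cap's disc is about 26 px across, which matches 48 mm at that height. The loose cap is about 18 px and so the wrong size. The clips are open side up, and the cup is empty. Clip positions agree between cameras to about 3 mm, which is fine along the length. Starting with the clips.

```bash
cat > r.py <<'E'
from workcell import *
import numpy as np
from scipy.spatial.transform import Rotation as R
def down(yaw):  # closing axis (tool y) at world angle yaw, tool pointing down
    y=np.array([np.cos(yaw),np.sin(yaw),0]); z=np.array([0,0,-1.]); return R.from_matrix(np.c_[np.cross(y,z),y,z]).as_quat()
def pick(p,yaw):  # of the two equal grasps, that with the last joint nearest its middle
    o=[down(yaw),down(yaw+np.pi)]; return min(o,key=lambda q:abs((lambda s:9 if s is None else s[5])(kinematics.solve_ik(p,q))))
def st(m=""):
    s=get_obs(); print(m,"t%.1f"%s["time_s"],"p",s["position"].round(4),"F",s["wrist_force"].round(1),"w%.4f g%.0f"%(s["gripper_width"],s["grip_force"]),"j6 %.2f"%s["joint_pos"][5]); return s
CUP=np.array([.460,.214])
def clip(x,y,yaw,dx=0,dy=0):
    hand.move_gripper(.055,40)
    q=pick([x,y,.2],yaw+np.pi/2)
    bot.reach([x,y,.24],q); bot.servo_line([x,y,.021],velocity=.2); st("at clip")
    hand.move_gripper(.0,40); s=st("closed")
    bot.servo_line([x,y,.2],velocity=.25); s=st("lifted")
    if not .015<s["gripper_width"]<.03: raise SystemExit("no clip")
    c=CUP+[dx,dy]; q=pick([*c,.2],0.)
    bot.reach([*c,.2],q); bot.servo_line([*c,.075],velocity=.15); st("in cup")
    hand.move_gripper(.042); bot.dwell(.2); st("released"); bot.servo_line([*c,.2],velocity=.2)
E
python3 - <<'E'
from h import *
im={n:cv2.imread(f"{n}_raw.png") for n in C}
for th in(120,150):
    o={}
    for n,seed in(("top",(565,350)),("side",(501,228))):
        h=cv2.cvtColor(im[n],cv2.COLOR_BGR2HSV); m=((h[...,0]<10)|(h[...,0]>170))&(h[...,1]>th)&(h[...,2]>35)
        b=blob(m,np.array(seed)/1.42); o[n]=mom(b[2])[0]; print(n,mom(b[2])[1])
    M=cyl(.024,.125,.155)
    print(th,"both",fit(M,o,[.53,-.24]),"top",fit(M,{"top":o["top"]},[.53,-.24])[0],"side",fit(M,{"side":o["side"]},[.53,-.24])[0],"pred",[sil(n,M+[.533,-.24,0])[1] for n in C])
from r import *
clip(.6245,-.004,np.radians(-30),0,.012)
c=vision.read_camera("top")["frame"][:,:,::-1]; cv2.imwrite("pics/a.png",cv2.resize(c[180:345,110:330],(800,600)))
st()
E
```

```text
top 525.5
side 345.0
120 both (array([ 0.53348309, -0.23967861]), array([ 0.3274804 ,  0.93269672, -1.192117  , -0.05777095])) top [ 0.53527958 -0.23911368] side [ 0.53093076 -0.24068711] pred [577.6479461954441, 408.93214947381057]
top 490.5
side 328.5
150 both (array([ 0.53327685, -0.23929815]), array([ 0.26911142,  0.9163989 , -1.14011844, -0.16916879])) top [ 0.53504173 -0.23884392] side [ 0.53066048 -0.23978983] pred [577.6479461954441, 408.93214947381057]
at clip t4.3 p [ 0.6253 -0.0041  0.022 ] F [-0.1  0.6  1.2] w0.0550 g0 j6 -1.06
closed t4.7 p [ 0.6252 -0.004   0.0221] F [-1.3  0.5  6.6] w0.0209 g40 j6 -1.06
lifted t5.6 p [ 0.6236 -0.004   0.1987] F [-0.4  0.3 -1.5] w0.0207 g39 j6 -1.06
in cup t7.9 p [0.4606 0.2261 0.0756] F [-0.3 -0.1 -0.2] w0.0207 g39 j6 0.45
released t8.4 p [0.46   0.226  0.0751] F [-0.5 -0.2  0.1] w0.0422 g0 j6 0.45
 t9.3 p [0.4592 0.2256 0.1987] F [-0.   0.1 -0.1] w0.0421 g0 j6 0.45
```

View pics/a.png

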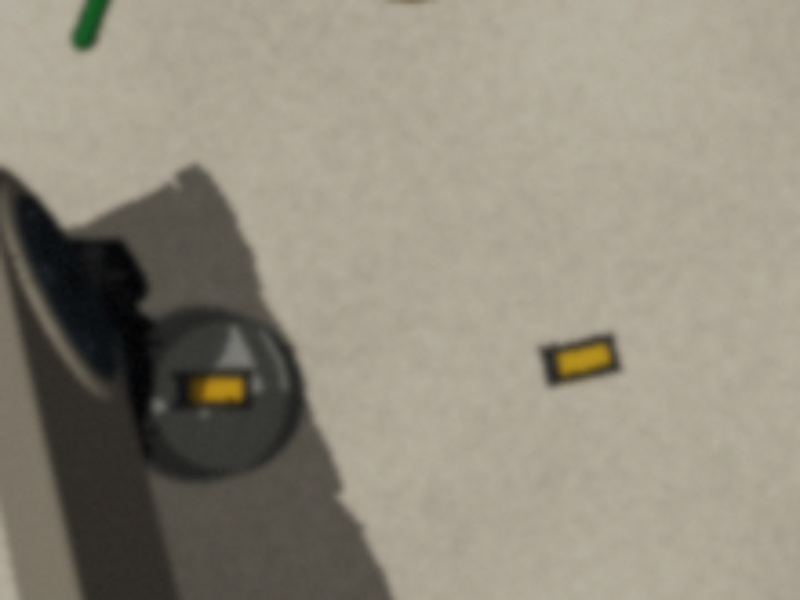

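Clip A lies on the cup floor (crop 215,390); its roughly 20 px length fits floor depth, so it isn't stuck to the gripper. Clip B is unmoved at (582,358). Now clip B, then the cap approach.

Run:
```python
from r import *
import cv2
clip(.4785,.0085,np.radians(-78),0,-.008)
bot.reach([.45,.0,.27],down(0) if abs(kinematics.solve_ik([.45,0,.27],down(0))[5])<1.6 else down(np.pi))
for n,(a,b,c,d) in(("top",(180,345,110,330)),("side",(300,420,210,370))):
    f=vision.read_camera(n)["frame"][:,:,::-1]; cv2.imwrite(f"pics/b_{n}.png",cv2.resize(f[a:b,c:d],(400,300),interpolation=cv2.INTER_CUBIC))
cv2.imwrite("pics/b.png",np.hstack([cv2.imread(f"pics/b_{n}.png") for n in("top","side")]))
st()
P=[.5335,-.2395,.25]
for y in range(0,360,30):
    s=[kinematics.solve_ik([*P[:2],z],down(np.radians(y))) for z in(.25,.14)]; print(y,[None if v is None else round(v[5],2) for v in s])
```

```text
at clip t11.7 p [0.4791 0.0088 0.0217] F [-0.2  0.  -0.4] w0.0549 g0 j6 -0.19
closed t12.1 p [0.4791 0.0085 0.0219] F [-1.8  0.1  7.4] w0.0209 g39 j6 -0.19
lifted t12.9 p [0.4778 0.0084 0.1992] F [ 0.3 -1.2 -0.2] w0.0212 g39 j6 -0.19
in cup t14.7 p [0.4606 0.2059 0.0756] F [ 0.6  0.1 -0.4] w0.0211 g39 j6 0.42
released t15.3 p [0.46   0.2061 0.0751] F [ 0.2  0.5 -0.5] w0.0423 g0 j6 0.42
 t17.0 p [0.4499 0.0011 0.2691] F [-0.2  0.6 -0.4] w0.0424 g0 j6 -0.00
0 [np.float64(-0.42), np.float64(-0.42)]
30 [np.float64(-0.95), np.float64(-0.95)]
60 [np.float64(-1.47), np.float64(-1.47)]
90 [np.float64(-2.0), np.float64(-2.0)]
120 [np.float64(-2.52), np.float64(-2.52)]
150 [None, None]
180 [np.float64(2.72), np.float64(2.72)]
210 [np.float64(2.19), np.float64(2.19)]
240 [np.float64(1.67), np.float64(1.67)]
270 [np.float64(1.15), np.float64(1.15)]
300 [np.float64(0.62), np.float64(0.62)]
330 [np.float64(0.1), np.float64(0.1)]
```

View pics/b.png

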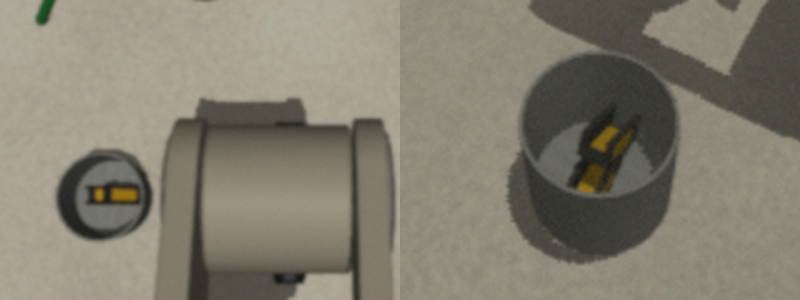

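Both clips are in the cup (top crop 95–140,195; side crop 600,150). It's still standing where it was. Now I'll centre on the cap with light closes at two perpendicular yaws.

Run:
```python
from r import *
p=np.array([.5335,-.2395]); hand.move_gripper(.068,20)
for i,yaw in enumerate(np.radians([45,-45])):
    q=down(yaw); u=np.array([np.cos(yaw),np.sin(yaw)])
    bot.reach([*p,.20],q)
    bot.servo_line([*p,.146],velocity=.12)
    a=st("open"); hand.move_gripper(0.,20); bot.dwell(.2); b=st("closed")
    print("shift along u mm",1e3*(b["position"]-a["position"])[:2]@u,"F along u",(b["wrist_force"]-a["wrist_force"])[:2]@u)
    if i==0: hand.move_gripper(.068); bot.servo_line([*p,.20],velocity=.15)
```

```text
open t19.1 p [ 0.5338 -0.2392  0.1464] F [-0.1 -0.3 -0.1] w0.0678 g0 j6 -1.21
closed t19.6 p [ 0.5341 -0.2397  0.1466] F [ 1.7 -0.5  4.7] w0.0469 g22 j6 -1.21
shift along u mm -0.15748470222835848 F along u 1.182971480898021
open t22.5 p [ 0.5337 -0.2396  0.1462] F [-0.8 -0.4  0.1] w0.0680 g0 j6 0.36
closed t23.0 p [ 0.5341 -0.2398  0.1466] F [ 1.2 -0.3  3.2] w0.0479 g21 j6 0.36
shift along u mm 0.39974432770396445 F along u 1.3551070938828633
```

Lateral forces are about 1 N, so it's well centred. Now grip firmly and push down in steps.

Run:
```python
from r import *
p=get_obs()["position"]; x,y=.5337,-.2396
hand.move_gripper(0.,90); st("grip")
for dz in(.003,.005,.0065,.0075,.0085):
    bot.servo_line([x,y,.146-dz],velocity=.02); s=st(f"dz{dz}")
    if abs(s["wrist_force"][2])>35: break
```

```text
grip t23.2 p [ 0.5341 -0.2398  0.1464] F [2.  0.1 3.7] w0.0460 g91 j6 0.36
dz0.003 t23.5 p [ 0.5341 -0.2398  0.1434] F [ 0.6 -0.3  7.5] w0.0459 g91 j6 0.36
dz0.005 t23.7 p [ 0.5341 -0.2398  0.1417] F [0.5 0.  9.2] w0.0458 g92 j6 0.36
dz0.0065 t24.0 p [ 0.5342 -0.2398  0.1415] F [-4.   2.5 23.5] w0.0457 g93 j6 0.36
dz0.0075 t24.2 p [ 0.5342 -0.2398  0.1413] F [-7.8  2.7 31.6] w0.0458 g94 j6 0.36
dz0.0085 t24.5 p [ 0.5343 -0.2398  0.1412] F [-11.4   4.5  40.4] w0.0459 g95 j6 0.36
```

It has bottomed out. I'll ease to a modest push and turn anticlockwise.

Run:
```python
from r import *
import cv2
x,y,z=.5337,-.2396,.1396
bot.servo_line([x,y,z],velocity=.02); st("eased")
for a in(15,30,45,60,75,92):
    bot.reach([x,y,z],down(np.radians(-45+a))); s=st(f"turn{a}"); print("   Tz",s["ft_torque"].round(2))
    if np.abs(s["ft_torque"][2])>3 or np.linalg.norm(s["wrist_force"])>70: break
f=vision.read_camera("side")["frame"][:,:,::-1]; g=vision.read_camera("top")["frame"][:,:,::-1]
cv2.imwrite("pics/t.png",np.hstack([cv2.resize(v,(400,300),interpolation=cv2.INTER_CUBIC) for v in(f[135:219,310:422],g[215:299,350:462])]))
```

```text
eased t24.7 p [ 0.5342 -0.2398  0.1415] F [-4.7  1.7 21.7] w0.0459 g93 j6 0.36
turn15 t25.1 p [ 0.5347 -0.2401  0.1415] F [-2.2  0.2 19.6] w0.0455 g93 j6 0.10
   Tz [0.18 0.26 0.07]
turn30 t25.5 p [ 0.535  -0.2401  0.1415] F [-0.8  0.4 19.4] w0.0456 g93 j6 -0.16
   Tz [0.16 0.13 0.05]
turn45 t25.8 p [ 0.5351 -0.2402  0.1415] F [ 0.9  1.3 18.5] w0.0459 g93 j6 -0.43
   Tz [0.12 0.05 0.06]
turn60 t26.2 p [ 0.5351 -0.2402  0.1415] F [ 0.1  0.8 18.5] w0.0457 g93 j6 -0.69
   Tz [0.1  0.05 0.06]
turn75 t26.5 p [ 0.5351 -0.2402  0.1415] F [-0.4  0.4 18.7] w0.0457 g93 j6 -0.95
   Tz [0.08 0.05 0.06]
turn92 t26.9 p [ 0.5351 -0.2402  0.1415] F [ 0.2  0.9 18.1] w0.0460 g93 j6 -1.25
   Tz [0.06 0.02 0.09]
```

View pics/t.png

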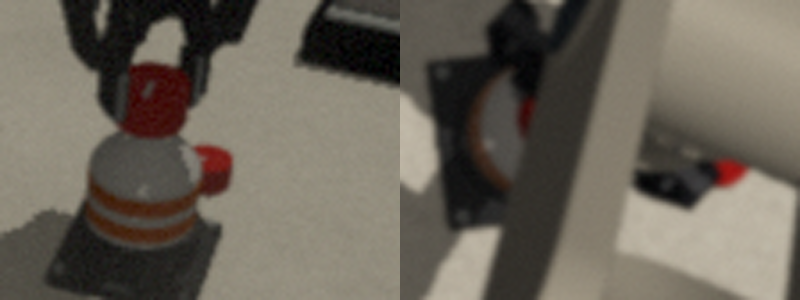

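In the side crop the stripe (150,88) now points towards +y, so the cap turned with the gripper by about a quarter turn. I'll lift it.

Run:
```python
from r import *
import cv2
x,y=.535,-.240
for z,v in((.146,.02),(.152,.03),(.165,.05)):
    bot.servo_line([x,y,z],velocity=v); s=st(f"z{z}")
    if s["wrist_force"][2]<-12: raise SystemExit("held back")
bot.servo_line([x,y,.215],velocity=.08); bot.dwell(.4); st("top")
f=vision.read_camera("side")["frame"][:,:,::-1]; g=vision.read_camera("top")["frame"][:,:,::-1]
cv2.imwrite("pics/l.png",np.hstack([cv2.resize(f[110:230,300:460],(400,300),interpolation=cv2.INTER_CUBIC),cv2.resize(g,(400,300),interpolation=cv2.INTER_AREA)]))
```

```text
z0.146 t27.5 p [ 0.5351 -0.2401  0.1461] F [ 1.6 -0.9  5.3] w0.0463 g91 j6 -1.24
z0.152 t27.8 p [ 0.5344 -0.2397  0.1516] F [ 0.1 -0.7  0.1] w0.0458 g92 j6 -1.24
z0.165 t28.2 p [ 0.5352 -0.2401  0.1655] F [-0.4  0.4  0. ] w0.0456 g92 j6 -1.24
top t29.4 p [ 0.5349 -0.24    0.2147] F [ 0.5 -0.8 -1.1] w0.0457 g92 j6 -1.24
```

View pics/l.png

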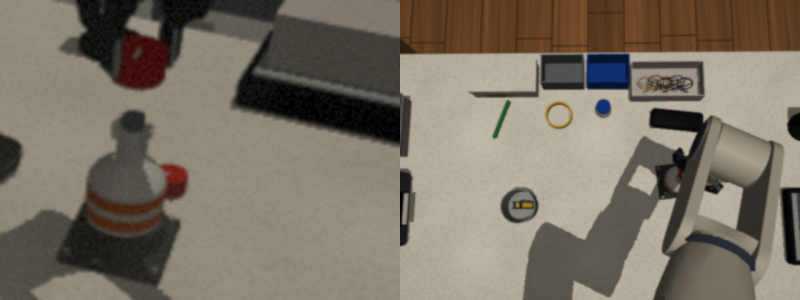

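The cap is off and upright in the gripper (140,62), straight above the bare neck with its grey plug (130,120). The clips are in the cup and the other things haven't moved.

```bash
python3 -c "
from workcell import *
print(hand_in())"
```

```text
the job is handed in; nothing more can be done
None
```

I handed the job in at about 30 s: both clips are in the cup, and the cap is off and held upright about 5 cm above the bottle's neck, with the cup and the other things unmoved.

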